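# Set the filter changer to its third click and start the reading

## Robot

A 6-joint arm with a two-finger parallel gripper is mounted at the origin on a cart in front of the work surface, level with it; the furniture and walls round the work are solid. World frame = base frame: x ahead of the robot, y to its left, z up, the work surface at z = 0. Lengths are in m, angles in rad, forces in N, time in s.
With the tool pointing down it reaches from about 0.275 to 0.85 m from the base axis. Payload 5.2 kg.
Tool frame: the origin (TCP) lies on the centre line of the jaws, within the pads' length; the fingertips stand 11 mm ahead of it and the grasp point (between the pads) lies 8 mm behind it; z points along the fingers, y is the direction in which the jaws open and shut (so a half turn about z gives the same grasp; the last joint's range is limited). The gripper opens to 85 mm and grips with 20 to 120 N. Pads are 22 mm wide; open, the fingers measure 114 mm over their backs; the gripper's body (76 mm by 85 mm) begins 54 mm behind the grasp point. The pads swing forward as they close: fully open they stand 13 mm farther back than shut.
Start: joints at [1.072, 0.259, 1.535, -0, 1.348, -0.203], TCP at [0.16, 0.526, 0.242] pointing down, gripper open.
Joint ranges: [-3.14, 3.14], [-0.91, 2.08], [0.19, 2.58], [-1.22, 4.36], [0.22, 2.71], [-3.12, 3.12]. Speed limits (rad/s): [2.57, 2.57, 3.14, 3.14, 3.14, 3.14].

## Interface

Orientations are given as a unit quaternion [x, y, z, w].
In Python, from rig import r gives the robot as it stands. The module is installed in compiled form; this text tells all that it offers.
- The arm moves only by the tool jog_arm, never from a script. Its argument "increments" is a list of rows, each a list of 7 numbers: the turn, a rotation vector about the tool's x, y, z in rad, then the shift along the tool's x, y, z in m, then the closure, from 0 (fully open) to 1 (shut). In form: [[wx, wy, wz, tx, ty, tz, jaw], ...]. A call has 1 to 10 rows; each row shifts and turns the commanded pose from where the row before left it, along the tool's axes as they then stand; what a row does not reach is not made up. A row lasts 1/8 s, in which the tool goes at most 62.5 mm and 10.7 degrees, less where a joint would pass 70% of its speed; a pose out of reach is approached as far as the arm can. A call with a gripper value outside its range is refused whole. The fingers move at their own pace and stop on an object; the grip force is fixed at half the most. Time passes only in rows, so rows that do not move let the fingers close. It gives the time, the measured TCP pose, the force and the opening at its end, in the units of the state.
- r.read_state(): the state, without advancing time (a new reading comes with each control period).
- r.capture(name): name is "side" or "top"; returns the picture (400x640x3 uint8, red, green, blue); there is no depth.
- r.camera_info(name): a dict with "mtx" (3x3 intrinsics, pixels), "k1" (the pictures are not rectified: a ray, as slopes to the right and down, at radius r is drawn at 1 + k1 r^2 times it, then the intrinsics apply), "T" (4x4, takes a point from camera to world coordinates). Camera axes: x right, y down, z forward; pixel columns grow to the right and rows downward; lengths in m; the calibration is good to about 2 mm. A picture is of the moment at which its call begins. camera_info takes no time and is no camera call.
- r.sign_off(): hands the job in, once; it reports no verdict.
Trained networks look in the newest picture that a camera, given by its name, has taken for a name from the list of things; names that differ only in an ending like _2 or _b are one class to them, and where a whole thing is asked for, a point or a joint stands for the part that bears it (a point fixed in the world has none). Each returns a list of dicts, best first, with "confidence" (0 to 1); they miss things now and then, are a little off and sometimes report something else, mostly with a low value. They report only what shows in the picture. A call takes as long as a camera call.
- r.silhouettes(query, camera): "region" (400x640 bool, what is visible of it) and "rect" ([left, top, right, bottom] in pixels, round what is visible of it).
- r.place_of(query, camera): "position" ([column, row] in pixels: a listed point, or the origin of a listed thing).
The state is a dict: "time": time; "q": joint angles; "joint_vel": joint speeds; "effort": joint torques, N m; "tool_pos": TCP position; "tool_rot": TCP orientation; "ft_force": force on the tool from outside, world axes, zero at the start; "moment": the same for the moment, N m; "gripper_width": finger opening in m.
Only numpy, scipy, OpenCV 4.12 (cv2) and the standard library are available. Lean on these libraries where they do the work, as an engineer would, in place of code of your own. Each camera call takes 0.05 s, during which the arm holds its last target.

## Task

With a fingertip, gently push the black lever of the filter changer along its slot, from its parked end towards the round button, until it has clicked into the third detent; do not run past that, and do not squeeze the lever. When it sits in the third detent, let go of it and press the round start button fully down, then move the hand clear. Nothing is to be grasped or lifted, and the other things on the bench stay where they are.

Things in the scene. Friction and masses are not known exactly. Their poses are not given: they have to be found in the camera images.
- changer: Fixed filter changer: white box 100 (x) x 250 (y) x 55 mm high, aluminium top plate with a black slot along y at x = -15 mm, round black port in its front. Origin: centre of underside; z up, x from front to back. The lever is parked near the slot's +y end; the start button is beyond its -y end. The plate on the lever's +y side is clear: room there for a fingertip (40 mm or more).
- lever_paddle (a point): Centre of the lever's black paddle, 28 (x) x 12 (y, along the slot) x 30 mm high; lower edge 10, centre 25, upper edge 40 mm above the top plate. Axes as the changer's. Push its flat +y face towards -y. A click feels so: the push rises to 4 to 6 N at a ridge's foot, fades near its crest, then vanishes: the lever springs ahead of the finger (6 to 9 mm) into the detent and stays there.
- filter_lever (a joint): Lever travel in m, growing from the slot's +y end (0) towards the button; far stop 0.112. Starts between 0 and 0.020 and slides freely (about 1 N) to 0.028, then over sprung ridges with crests at 0.036, 0.052, 0.068, 0.084, 0.100. Each crest passed is one click; detents 1 to 5 lie behind the crests at 0.044, 0.060, 0.076 (the third), 0.092, 0.108.
- start_button_top (a point): Centre of the top face of the round black start button (26 mm across) in its grey housing on the top plate, on the slot line. Press straight down.
- start_button (a joint): Travel of the sprung start button in m: 0 up, 0.006 fully down; fully down takes 5 N. It comes back up by itself.
- tweezers: Steel tweezers, 12 x 128 x 9 mm, lying on the changer's top plate behind the slot. Bystander. Origin: centre of the underside.
- beaker_2: Clear beaker, 70 mm across, 85 mm high, beside the changer's +y end. Bystander. Origin: centre of the underside.
- timer: White timer, 62 x 62 x 21 mm, beside the changer's -y end. Bystander. Origin: centre of the underside.
- vial: Small capped vial, 15 mm across, 50 mm high, beside the changer's -y end. Bystander. Origin: centre of the underside.
- amber_bottle: Amber bottle, 52 mm across, 105 mm high, to the right on the bench. Bystander. Origin: centre of the underside.

How it is judged:
On the way, in this order (a step that is already met when the one before it is completed fails the run):
1. the lever rests in the third detent and the hand has let go of it (value of joint filter_lever between 0.072 and 0.08 m and velocity of joint filter_lever between -0.005 and 0.005 m/s and contact force between each of the fingers, the arm and filter_lever below 0.1 N), for 0.2 s.
2. the start button is pressed fully down (value of joint start_button above 0.0045 m), for 0.05 s.
At the end, for the whole second after the job is handed in: The lever rests in the third detent (joint value 76 mm, within 4 mm, not moving) and the start button has come back up (less than 1.5 mm down) (value of joint filter_lever between 0.072 and 0.08 m and velocity of joint filter_lever between -0.005 and 0.005 m/s and value of joint start_button below 0.0015 m); the robot touches nothing.
It fails at once if the lever is pushed past the third detent (over the fourth ridge, joint value above 86 mm) (value of joint filter_lever above 0.086 m).
It fails at once if the start button is pressed before the lever is in the third detent (value of joint start_button above 0.003 m and not (value of joint filter_lever between 0.072 and 0.08 m)).
It fails at once if the lever is squeezed or forced (more than 30 N on it) (contact force between any of the fingers, the arm and filter_lever above 30 N).
It fails at once if a bystander is lifted or displaced by more than 15 mm (distance of any of tweezers, beaker_2, timer, vial, amber_bottle from where it was at the start of the episode above 0.015 m).
It also fails if it takes over 61 s, if anything falls off the work surface, if the arm or the gripper's body presses on something with over 40 N, if the wrist force passes 120 N, or if a joint passes its speed limit or range.

## Working session

There is one attempt and no reset: what is moved stays moved. The work goes in short steps, Python scripts to look and compute and a tool call to move; the robot and the scene stay as the last step left them, time stands still between calls to the robot, and variables do not carry over. Pictures are saved under pics/ and viewed, and the job is handed in when it is done.

Besides the shell and the picture viewer there is one more tool, called after ">>>" as name([rows], argument=value, ...), one row to a line, values as JSON. jog_arm: Moves the arm, as the interface text tells. Its arguments: {"type":"object","properties":{"increments":{"type":"array","items":{"type":"array","items":{"type":"number"}}}},"required":["increments"]}

```bash
mkdir -p pics; ls; python3 - <<'E'
from rig import r
import cv2, numpy as np
s=r.read_state(); print({k:np.round(v,4) for k,v in s.items()})
for c in("side","top"):
    im=r.capture(c); cv2.imwrite(f"pics/{c}0.png",im[...,::-1])
    i=r.camera_info(c); print(c,i)
    for q in("lever_paddle","start_button_top","changer"):
        print(q,[(np.round(d["position"],1),round(d["confidence"],2)) for d in r.place_of(q,c)[:2]])
E
```

```text
pics
{'time': np.float64(0.0), 'q': array([ 1.0722,  0.2593,  1.5361,  0.    ,  1.348 , -0.2028]), 'joint_vel': array([-0.0002,  0.0005,  0.0003, -0.0005, -0.0017, -0.001 ]), 'effort': array([ 1.40000e-03, -4.46019e+01, -2.90587e+01, -2.00000e-04,
        1.14000e-02, -0.00000e+00]), 'tool_pos': array([0.1601, 0.5257, 0.2415]), 'tool_rot': array([ 1.473e-01,  9.891e-01, -8.000e-04, -3.000e-04]), 'ft_force': array([-0.3088,  1.0284,  0.0829]), 'moment': array([-0.0277, -0.0059, -0.0212]), 'gripper_width': np.float64(0.0853)}
side {'mtx': array([[508.24280828,   0.        , 314.86778535],
       [  0.        , 508.24280828, 193.74173241],
       [  0.        ,   0.        ,   1.        ]]), 'k1': -0.100193250876264, 'T': array([[ 0.93545275, -0.24229732,  0.25733277,  0.19607757],
       [-0.35302351, -0.60466323,  0.71397254, -0.94112089],
       [-0.01739397, -0.75873209, -0.65117053,  0.81857909],
       [ 0.        ,  0.        ,  0.        ,  1.        ]])}
lever_paddle [(array([293.1, 166. ]), 0.5)]
start_button_top [(array([308.1, 198.4]), 0.4)]
changer [(array([307.8, 195.3]), 0.58)]
top {'mtx': array([[397.57416828,   0.        , 314.0472438 ],
       [  0.        , 397.57416828, 208.70121548],
       [  0.        ,   0.        ,   1.        ]]), 'k1': -0.004811353648072424, 'T': array([[-0.00622376, -0.99855001,  0.05347095,  0.43232152],
       [-0.99933728,  0.00429307, -0.03614647, -0.07615765],
       [ 0.03586451, -0.05366048, -0.99791497,  1.02785124],
       [ 0.        ,  0.        ,  0.        ,  1.        ]])}
lever_paddle [(array([267.4, 208.2]), 0.61)]
start_button_top [(array([327.2, 213.1]), 0.65)]
changer [(array([290. , 209.1]), 0.68)]
```

View pics/side0.png

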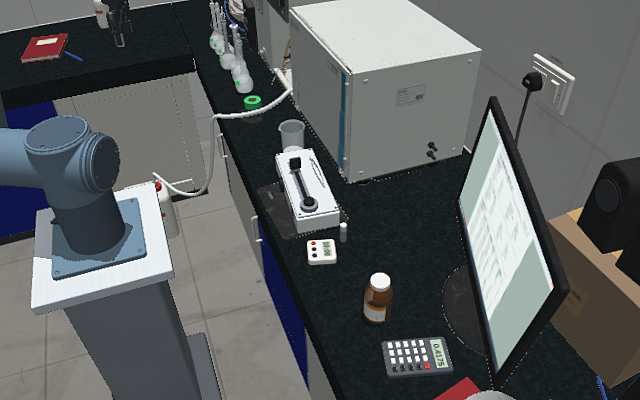

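View pics/top0.png

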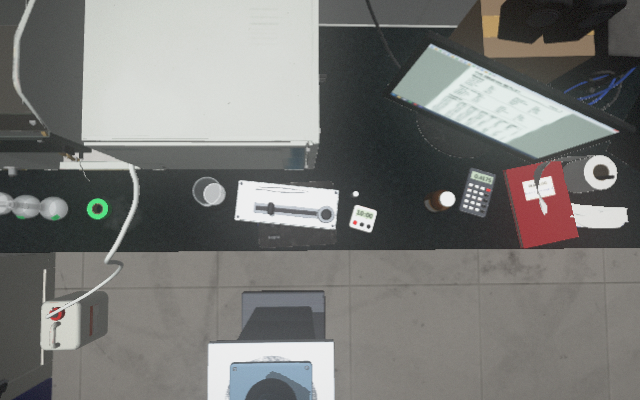

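```bash
cat > h.py <<'E'
import numpy as np, cv2
from rig import r
from scipy.optimize import least_squares
def ray(c,p):
    i=r.camera_info(c); K=i["mtx"];k=i["k1"];T=i["T"]
    d=np.array([(p[0]-K[0,2])/K[0,0],(p[1]-K[1,2])/K[1,1]]); u=d.copy()
    for _ in range(20): u=d/(1+k*(u@u))
    v=T[:3,:3]@np.array([u[0],u[1],1]); return T[:3,3],v
def atz(c,p,z):
    o,v=ray(c,p); return o+v*(z-o[2])/v[2]
def tri(a,b):
    o1,v1=ray("side",a);o2,v2=ray("top",b);v1=v1/np.linalg.norm(v1);v2=v2/np.linalg.norm(v2)
    n=np.cross(v1,v2); t=np.linalg.solve(np.c_[v1,-v2,n],o2-o1)
    p=o1+v1*t[0];q=o2+v2*t[1]; return (p+q)/2,np.linalg.norm(p-q)
def proj(c,P):
    i=r.camera_info(c);K=i["mtx"];T=i["T"]
    x=T[:3,:3].T@(np.asarray(P)-T[:3,3]);u=x[:2]/x[2];u=u*(1+i["k1"]*(u@u))
    return K[:2,:2]@u+K[:2,2]
E
python3 - <<'E'
from h import *
print("lever",tri((293.1,166),(267.4,208.2)))
print("button",tri((308.1,198.4),(327.2,213.1)))
print("button atz", atz("side",(308.1,198.4),.065),atz("top",(327.2,213.1),.065))
print("lever atz", atz("side",(293.1,166),.08),atz("top",(267.4,208.2),.08))
print("changer", atz("side",(307.8,195.3),0),atz("top",(290,209.1),0))
a=cv2.imread("pics/top0.png")[165:255,215:385]; cv2.imwrite("pics/t1.png",cv2.resize(a,None,fx=4.7,fy=4.7,interpolation=cv2.INTER_CUBIC))
a=cv2.imread("pics/side0.png")[110:250,255:375]; cv2.imwrite("pics/s1.png",cv2.resize(a,None,fx=4.2,fy=4.2,interpolation=cv2.INTER_CUBIC))
E
```

```text
lever (array([0.48361672, 0.00239233, 0.06426057]), np.float64(0.004218890799862641))
button (array([ 0.47042613, -0.14129089,  0.08030439]), np.float64(0.004164819948713189))
button atz [ 0.47402512 -0.12426961  0.065     ] [ 0.47307932 -0.14292702  0.065     ]
lever atz [ 0.47560218 -0.01682765  0.08      ] [0.48478167 0.00056276 0.08      ]
changer [ 0.50130333 -0.04262927  0.        ] [ 0.48663163 -0.05118048  0.        ]
```

View pics/t1.png

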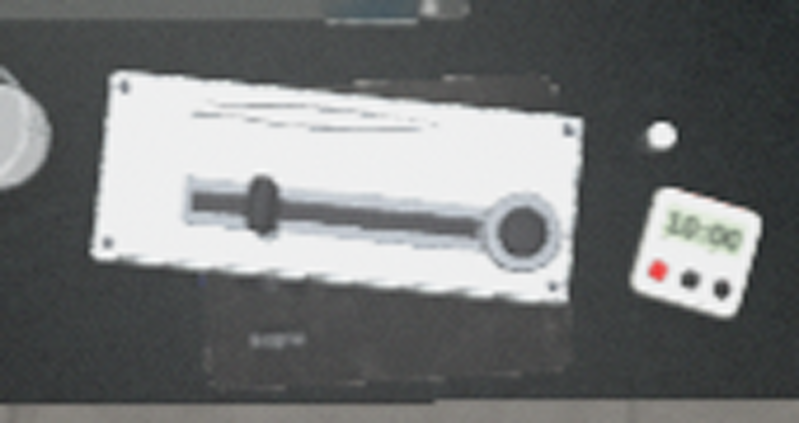

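View pics/s1.png

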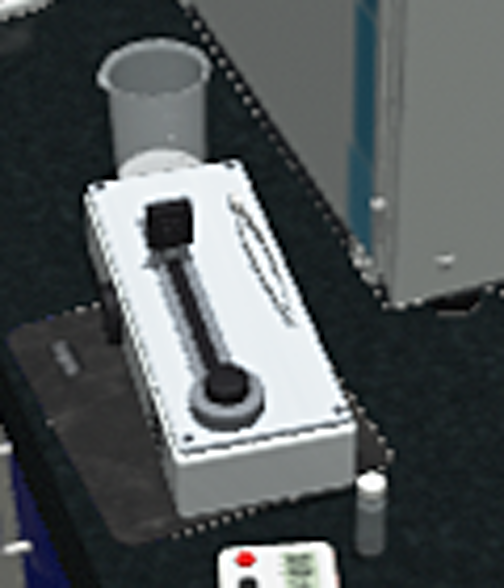

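```bash
python3 - <<'E'
from h import *
T=lambda x,y:(x/4.7-.4+215,y/4.7-.4+165)
S=lambda x,y:(x/4.2-.4+255,y/4.2-.4+110)
# local: image top-left = +y,+x ; order (+x,+y),(+x,-y),(-x,-y),(-x,+y)
t=[T(110,70),T(585,118),T(570,303),T(92,260)]
s=[S(240,165),S(354,427),S(178,452),S(85,185)]
L=np.array([[.05,.125],[.05,-.125],[-.05,-.125],[-.05,.125]])
from scipy.optimize import least_squares
def P(p,l,z): c,n=np.cos(p[2]),np.sin(p[2]); return np.array([p[0]+c*l[0]-n*l[1],p[1]+n*l[0]+c*l[1],z])
res={}
for nm,obs in(("top",[("top",t)]),("side",[("side",s)]),("both",[("top",t),("side",s)])):
    f=lambda p:np.concatenate([proj(c,P(p,l,.055))-o for c,ob in obs for l,o in zip(L,ob)])
    w=least_squares(f,[.49,-.05,0]); p=w.x; print(nm,p,np.abs(w.fun).max())
    print(" button",[P(p,(-.015,y),0)[:2] for y in(-.095,)])
    if nm=="both":
        print("proj of btn");
        R=np.array([[np.cos(p[2]),-np.sin(p[2])],[np.sin(p[2]),np.cos(p[2])]])
        for n,c,px,z in(("lev top","top",T(263,205),.095),("lev face side","side",S(170,230),.08),("lev top side","side",S(168,210),.095),("btn","top",T(522,232),.07),("btn","side",S(228,380),.07),("slot+ end","top",T(188,201),.055)):
            X=atz(c,px,z); print(n,c,X,"local",R.T@(X[:2]-p[:2]))
E
```

```text
top [ 0.49502695 -0.04517961 -0.09815728] 0.5996642371526377
 button [array([ 0.47078918, -0.13825232])]
side [ 0.49319397 -0.04838457 -0.11061032] 1.5708361289621848
 button [array([ 0.46779907, -0.14114824])]
both [ 0.49426783 -0.04609897 -0.10446287] 2.019866146096149
 button [array([ 0.46944367, -0.139017  ])]
proj of btn
lev top top [ 0.48388018 -0.00802175  0.095     ] local [-0.01430145  0.0367865 ]
lev face side side [ 0.48208039 -0.01250037  0.08      ] local [-0.01562444  0.03214462]
lev top side side [ 0.48128667 -0.01328272  0.095     ] local [-0.01633225  0.03128377]
btn top [ 0.47080233 -0.13884681  0.07      ] local [-0.01366649 -0.09468906]
btn side [ 0.47185691 -0.13567612  0.07      ] local [-0.01294827 -0.09142569]
slot+ end top [0.48833566 0.03370757 0.055     ] local [-0.0142215   0.07875292]
```

>>> jog_arm([
  [0, 0, -0.096, 0, 0, 0, 1],
  [0, 0, -0.096, 0, 0, 0, 1],
  [0, 0, 0, -0.03, -0.036, 0, 1],
  [0, 0, 0, -0.03, -0.036, 0, 1],
  [0, 0, 0, -0.03, -0.036, 0, 1],
  [0, 0, 0, -0.03, -0.036, 0, 1],
  [0, 0, 0, -0.03, -0.036, 0, 1],
  [0, 0, 0, -0.03, -0.036, 0, 1],
  [0, 0, 0, -0.03, -0.036, 0, 1],
  [0, 0, 0, -0.03, -0.036, 0, 1],
])

```text
time: 1.65
tool_pos: [0.3699, 0.2135, 0.2426]
tool_rot: [0.052, 0.999, 0.0, 0.0]
ft_force: [1.0, 0.8, -0.6]
gripper_width: 0.0004
```

>>> jog_arm([
  [0, 0, 0, -0.034, -0.04, 0, 1],
  [0, 0, 0, -0.034, -0.04, 0, 1],
  [0, 0, 0, -0.034, -0.04, 0.02, 1],
  [0, 0, 0, -0.034, -0.04, 0.02, 1],
  [0, 0, 0, 0, 0, 0.02, 1],
  [0, 0, 0, 0, 0, 0.02, 1],
  [0, 0, 0, 0, 0, 0.02, 1],
  [0, 0, 0, 0, 0, 0, 1],
])

```text
time: 2.65
tool_pos: [0.4867, 0.0417, 0.1411]
tool_rot: [0.052, 0.999, 0.0, -0.002]
ft_force: [0.1, -0.2, -0.3]
gripper_width: 0.0003
```

```bash
python3 - <<'E'
from h import *
for c,(a,b,d,e) in(("side",(90,250,235,395)),("top",(150,270,200,360))):
    im=r.capture(c)[a:b,d:e,::-1]; cv2.imwrite(f"pics/{c}2.png",cv2.resize(im,None,fx=3.7,fy=3.7,interpolation=cv2.INTER_CUBIC))
s=r.read_state();print(s["tool_pos"],s["ft_force"])
E
```

```text
[0.48815583 0.04153985 0.14282882] [ 0.29054338 -0.37421404  0.14105037]
```

View pics/side2.png

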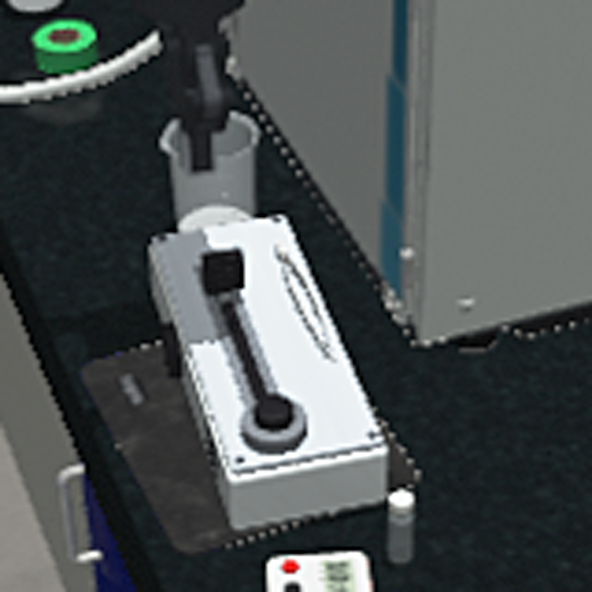

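View pics/top2.png

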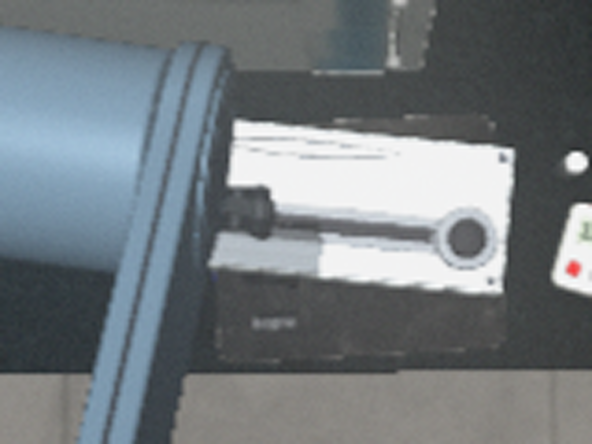

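```bash
python3 - <<'E'
from h import *
for z in(.131,.12,.142): print(z,[(proj(c,(.4881,.0415,z))-o)*3.7 for c,o in(("side",np.array([235,90])),("top",np.array([200,150])))])
E
```

```text
0.131 [array([200.82113232, 164.24070869]), array([174.96101867, 205.56395053])]
0.12 [array([201.64717265, 178.2047232 ]), array([177.31613976, 206.66468452])]
0.142 [array([199.98675809, 150.11997977]), array([172.54734493, 204.43584702])]
```

>>> jog_arm([
  [0, 0, 0, 0, 0, 0.015, 1],
  [0, 0, 0, 0, 0, 0.015, 1],
  [0, 0, 0, 0, 0, 0.015, 1],
  [0, 0, 0, 0, 0, 0.013, 1],
  [0, 0, 0, 0, 0, 0, 1],
  [0, 0, 0, 0, 0, 0, 1],
])

```text
time: 3.5
tool_pos: [0.4881, 0.0415, 0.0844]
tool_rot: [0.052, 0.999, -0.0, 0.0]
ft_force: [-0.9, 0.4, 0.1]
gripper_width: -0.0001
```

```bash
cat > look.py <<'E'
from h import *
import sys
n=sys.argv[1]
for c,(a,b,d,e) in(("side",(110,210,255,355)),):
    im=r.capture(c)[a:b,d:e,::-1]; cv2.imwrite(f"pics/{c}{n}.png",cv2.resize(im,None,fx=5,fy=5,interpolation=cv2.INTER_CUBIC))
s=r.read_state();print(s["tool_pos"],s["ft_force"])
E
python3 look.py 3
```

```text
[0.48828156 0.0415233  0.08466735] [-0.57239013  1.72880789  0.3087834 ]
```

View pics/side3.png

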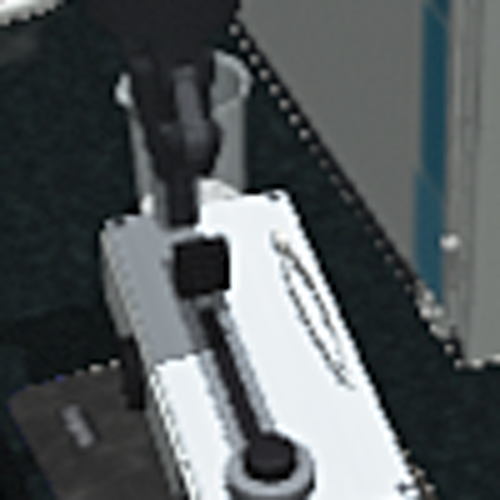

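>>> jog_arm([
  [0, 0, 0, 0, -0.003, 0, 1],
  [0, 0, 0, 0, -0.003, 0, 1],
  [0, 0, 0, 0, -0.003, 0, 1],
  [0, 0, 0, 0, -0.003, 0, 1],
  [0, 0, 0, 0, -0.003, 0, 1],
  [0, 0, 0, 0, -0.002, 0, 1],
  [0, 0, 0, 0, -0.002, 0, 1],
  [0, 0, 0, 0, -0.001, 0, 1],
])

```text
time: 4.55
tool_pos: [0.4858, 0.0216, 0.0843]
tool_rot: [0.052, 0.999, 0.0, -0.0]
ft_force: [0.3, -0.3, -0.5]
gripper_width: 0.0
```

```bash
python3 look.py 4
```

```text
[0.48579163 0.02154506 0.08430183] [-0.65126421  0.13387259 -0.09103157]
```

View pics/side4.png

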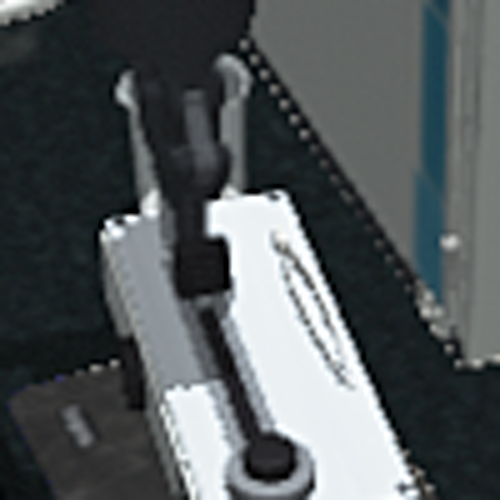

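>>> jog_arm([
  [0, 0, 0, 0, -0.002, 0, 1],
  [0, 0, 0, 0, -0.002, 0, 1],
  [0, 0, 0, 0, -0.002, 0, 1],
  [0, 0, 0, 0, -0.002, 0, 1],
  [0, 0, 0, 0, 0, 0, 1],
])

```text
time: 5.22
tool_pos: [0.4849, 0.0135, 0.0843]
tool_rot: [0.052, 0.999, -0.0, -0.0]
ft_force: [0.9, -0.6, -0.4]
gripper_width: 0.0003
```

```bash
python3 look.py 5
```

```text
[0.484946   0.0135532  0.08431329] [-0.1840929  -0.26434062  0.9038636 ]
```

View pics/side5.png

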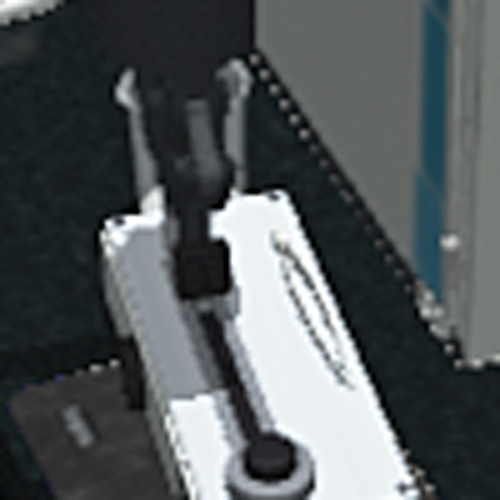

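```bash
cat > look.py <<'E'
from h import *
import sys
n=sys.argv[1]
im=r.capture("side")[110:210,255:355,::-1]; im=cv2.resize(im,None,fx=5,fy=5,interpolation=cv2.INTER_CUBIC); cv2.imwrite(f"pics/side{n}.png",im)
t=cv2.imread("pics/side3.png")[258:305,170:238]
m=cv2.matchTemplate(im[250:],t,cv2.TM_CCOEFF_NORMED); v=cv2.minMaxLoc(m)
yaw=-.1045
def pt(y): return np.array([.4943+np.cos(yaw)*-.015-np.sin(yaw)*y,-.0461+np.sin(yaw)*-.015+np.cos(yaw)*y,.065])
ys=np.arange(-.1,.1,.0005); rows=np.array([(proj("side",pt(y))[1]-110)*5 for y in ys])
d=v[3][1]+250-258
r0=298; mm=(np.interp(-(r0),-rows,ys)-np.interp(-(r0+d),-rows,ys))*1000
s=r.read_state();print("tmpl shift px",v[3][0]-170,d,"score",round(v[1],2),"lever moved mm",round(mm,1)); print(np.round(s["tool_pos"],4),np.round(s["ft_force"],1), s["time"])
E
python3 look.py 6
```

```text
tmpl shift px 1 3 score 0.93 lever moved mm 2.4
[0.485  0.0136 0.0843] [-0.7  0.   0.1] 5.325
```

>>> jog_arm([
  [0, 0, 0, 0, -0.0015, 0, 1],
  [0, 0, 0, 0, -0.0015, 0, 1],
  [0, 0, 0, 0, -0.0015, 0, 1],
  [0, 0, 0, 0, -0.0015, 0, 1],
])

```text
time: 5.82
tool_pos: [0.4843, 0.0078, 0.0843]
tool_rot: [0.052, 0.999, 0.0, -0.0]
ft_force: [0.2, 2.4, 0.2]
gripper_width: -0.0003
```

```bash
python3 look.py 7
```

```text
tmpl shift px 4 10 score 0.94 lever moved mm 8.1
[0.4843 0.0075 0.0843] [0.5 0.5 0.7] 5.875
```

>>> jog_arm([
  [0, 0, 0, 0, -0.001, 0, 1],
  [0, 0, 0, 0, -0.001, 0, 1],
  [0, 0, 0, 0, -0.001, 0, 1],
  [0, 0, 0, 0, 0, 0, 1],
])

```text
time: 6.38
tool_pos: [0.484, 0.0049, 0.0843]
tool_rot: [0.052, 0.999, 0.0, -0.0]
ft_force: [0.3, 4.5, -0.5]
gripper_width: -0.0003
```

```bash
python3 look.py 8
```

```text
tmpl shift px 5 13 score 0.93 lever moved mm 10.5
[0.484  0.0048 0.0843] [0.2 3.8 0.1] 6.425
```

>>> jog_arm([
  [0, 0, 0, 0, -0.001, 0, 1],
  [0, 0, 0, 0, -0.001, 0, 1],
  [0, 0, 0, 0, 0, 0, 1],
])

```text
time: 6.8
tool_pos: [0.4839, 0.0032, 0.0843]
tool_rot: [0.052, 0.999, 0.0, 0.0]
ft_force: [0.9, 4.8, -0.1]
gripper_width: -0.0002
```

>>> jog_arm([
  [0, 0, 0, 0, -0.001, 0, 1],
  [0, 0, 0, 0, -0.001, 0, 1],
  [0, 0, 0, 0, 0, 0, 1],
])

```text
time: 7.18
tool_pos: [0.4836, 0.0013, 0.0843]
tool_rot: [0.052, 0.999, 0.0, 0.0]
ft_force: [1.6, 6.5, 0.1]
gripper_width: -0.0002
```

```bash
python3 look.py 9
```

```text
tmpl shift px 7 17 score 0.93 lever moved mm 13.8
[0.4836 0.0013 0.0843] [ 0.8  6.5 -0.2] 7.225
```

>>> jog_arm([
  [0, 0, 0, 0, -0.001, 0, 1],
  [0, 0, 0, 0, -0.001, 0, 1],
  [0, 0, 0, 0, 0, 0, 1],
])

```text
time: 7.6
tool_pos: [0.4834, -0.0012, 0.0843]
tool_rot: [0.052, 0.999, -0.0, -0.0]
ft_force: [0.4, 2.2, -0.4]
gripper_width: -0.0003
```

>>> jog_arm([
  [0, 0, 0, 0, -0.001, 0, 1],
  [0, 0, 0, 0, 0, 0, 1],
])

```text
time: 7.85
tool_pos: [0.4832, -0.0028, 0.0843]
tool_rot: [0.052, 0.999, -0.001, -0.0]
ft_force: [-1.0, 0.6, 0.6]
gripper_width: -0.0001
```

>>> jog_arm([
  [0, 0, 0, 0, -0.001, 0, 1],
  [0, 0, 0, 0, 0, 0, 1],
])

```text
time: 8.1
tool_pos: [0.4832, -0.0036, 0.0843]
tool_rot: [0.052, 0.999, -0.0, -0.0]
ft_force: [-0.8, -0.6, 0.1]
gripper_width: -0.0004
```

```bash
python3 look.py 10
```

```text
tmpl shift px 10 25 score 0.94 lever moved mm 20.2
[ 0.4832 -0.0035  0.0843] [0.1 0.1 0.8] 8.15
```

View pics/side10.png

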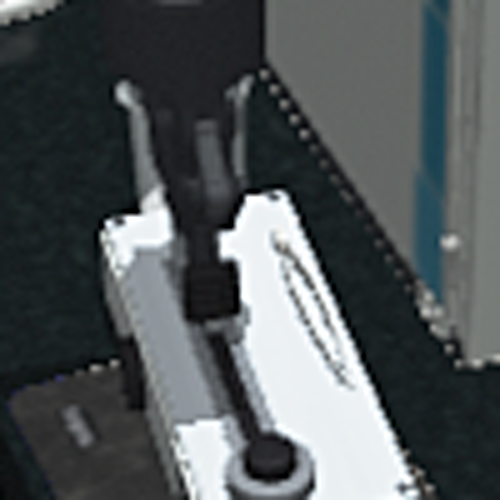

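>>> jog_arm([
  [0, 0, 0, 0, -0.001, 0, 1],
  [0, 0, 0, 0, 0, 0, 1],
])

```text
time: 8.4
tool_pos: [0.4831, -0.0043, 0.0843]
tool_rot: [0.052, 0.999, -0.0, 0.0]
ft_force: [0.3, 0.3, -0.1]
gripper_width: -0.0001
```

```bash
python3 look.py 11
```

```text
tmpl shift px 14 33 score 0.92 lever moved mm 26.5
[ 0.4831 -0.0043  0.0843] [-0.2  0.3 -0. ] 8.45
```

>>> jog_arm([
  [0, 0, 0, 0, -0.001, 0, 1],
  [0, 0, 0, 0, 0, 0, 1],
])

```text
time: 8.7
tool_pos: [0.483, -0.0052, 0.0843]
tool_rot: [0.052, 0.999, -0.0, 0.0]
ft_force: [-0.7, -0.3, -1.0]
gripper_width: 0.0001
```

```bash
python3 look.py 12
```

```text
tmpl shift px 14 33 score 0.92 lever moved mm 26.5
[ 0.483  -0.0052  0.0843] [ 0.2  0.9 -0.2] 8.75
```

>>> jog_arm([
  [0, 0, 0, 0, -0.0015, 0, 1],
  [0, 0, 0, 0, -0.0015, 0, 1],
  [0, 0, 0, 0, -0.0015, 0, 1],
  [0, 0, 0, 0, -0.0015, 0, 1],
  [0, 0, 0, 0, -0.001, 0, 1],
  [0, 0, 0, 0, -0.001, 0, 1],
  [0, 0, 0, 0, -0.001, 0, 1],
  [0, 0, 0, 0, -0.001, 0, 1],
  [0, 0, 0, 0, -0.001, 0, 1],
  [0, 0, 0, 0, 0, 0, 1],
])

```text
time: 10.0
tool_pos: [0.482, -0.0151, 0.0843]
tool_rot: [0.052, 0.999, 0.001, 0.0]
ft_force: [1.3, 5.8, 1.3]
gripper_width: 0.0001
```

```bash
python3 look.py 13
```

```text
tmpl shift px 15 38 score 0.94 lever moved mm 30.5
[ 0.4819 -0.0151  0.0843] [1.2 5.7 0.4] 10.05
```

>>> jog_arm([
  [0, 0, 0, 0, -0.001, 0, 1],
  [0, 0, 0, 0, -0.001, 0, 1],
  [0, 0, 0, 0, 0, 0, 1],
])

```text
time: 10.42
tool_pos: [0.4817, -0.0178, 0.0843]
tool_rot: [0.052, 0.999, 0.0, 0.0]
ft_force: [0.5, 2.6, -0.4]
gripper_width: -0.0
```

```bash
python3 look.py 14
```

```text
tmpl shift px 17 41 score 0.93 lever moved mm 32.8
[ 0.4816 -0.0179  0.0843] [0.1 3.2 0.1] 10.475
```

>>> jog_arm([
  [0, 0, 0, 0, -0.001, 0, 1],
  [0, 0, 0, 0, -0.001, 0, 1],
  [0, 0, 0, 0, 0, 0, 1],
])

```text
time: 10.85
tool_pos: [0.4814, -0.0205, 0.0843]
tool_rot: [0.052, 0.999, -0.0, -0.0]
ft_force: [-0.1, 0.3, -0.2]
gripper_width: -0.0002
```

```bash
python3 look.py 15
```

```text
tmpl shift px 21 52 score 0.93 lever moved mm 41.4
[ 0.4814 -0.0205  0.0843] [-0.   0.6 -0. ] 10.9
```

>>> jog_arm([
  [0, 0, 0, 0, -0.0015, 0, 1],
  [0, 0, 0, 0, -0.0015, 0, 1],
  [0, 0, 0, 0, -0.0015, 0, 1],
  [0, 0, 0, 0, -0.0015, 0, 1],
  [0, 0, 0, 0, -0.001, 0, 1],
  [0, 0, 0, 0, -0.001, 0, 1],
  [0, 0, 0, 0, -0.001, 0, 1],
  [0, 0, 0, 0, -0.001, 0, 1],
  [0, 0, 0, 0, -0.001, 0, 1],
  [0, 0, 0, 0, 0, 0, 1],
])

```text
time: 12.15
tool_pos: [0.4804, -0.03, 0.0843]
tool_rot: [0.052, 0.999, 0.001, 0.0]
ft_force: [1.7, 5.1, 0.2]
gripper_width: -0.0004
```

```bash
python3 look.py 16
```

```text
tmpl shift px 23 57 score 0.94 lever moved mm 45.3
[ 0.4804 -0.03    0.0843] [1.2 5.5 0.9] 12.2
```

>>> jog_arm([
  [0, 0, 0, 0, -0.001, 0, 1],
  [0, 0, 0, 0, -0.001, 0, 1],
  [0, 0, 0, 0, 0, 0, 1],
])

```text
time: 12.58
tool_pos: [0.4802, -0.0322, 0.0843]
tool_rot: [0.052, 0.999, 0.001, 0.0]
ft_force: [1.6, 4.4, 0.7]
gripper_width: 0.0001
```

```bash
python3 look.py 17
```

```text
tmpl shift px 24 60 score 0.94 lever moved mm 47.6
[ 0.4801 -0.0323  0.0843] [2.2 4.9 0.9] 12.625
```

>>> jog_arm([
  [0, 0, 0, 0, -0.001, 0, 1],
  [0, 0, 0, 0, 0, 0, 1],
])

```text
time: 12.88
tool_pos: [0.48, -0.0342, 0.0843]
tool_rot: [0.052, 0.999, -0.0, 0.0]
ft_force: [0.6, 0.7, 0.1]
gripper_width: 0.0004
```

```bash
python3 look.py 18
```

```text
tmpl shift px 25 63 score 0.94 lever moved mm 49.9
[ 0.4799 -0.0343  0.0843] [ 0.4  0.7 -0.6] 12.925
```

>>> jog_arm([
  [0, 0, 0, 0, -0.001, 0, 1],
  [0, 0, 0, 0, 0, 0, 1],
])

```text
time: 13.18
tool_pos: [0.4799, -0.0355, 0.0843]
tool_rot: [0.052, 0.999, -0.0, -0.0]
ft_force: [-0.5, -0.2, 0.4]
gripper_width: 0.0003
```

```bash
python3 look.py 19
```

```text
tmpl shift px 26 65 score 0.93 lever moved mm 51.4
[ 0.4799 -0.0354  0.0843] [0.1 1.  0.3] 13.225
```

Third crest nearly reached (expected near y = -0.036).

>>> jog_arm([
  [0, 0, 0, 0, -0.001, 0, 1],
  [0, 0, 0, 0, 0, 0, 1],
])

```text
time: 13.48
tool_pos: [0.4798, -0.0362, 0.0843]
tool_rot: [0.052, 0.999, -0.0, -0.0]
ft_force: [0.1, -0.1, -0.3]
gripper_width: 0.0
```

```bash
python3 look.py 20
```

```text
tmpl shift px 30 74 score 0.94 lever moved mm 58.3
[ 0.4797 -0.0361  0.0843] [-0.2  0.5 -0.2] 13.525
```

>>> jog_arm([
  [0, 0, 0, 0, 0.005, 0, 1],
  [0, 0, 0, 0, 0.01, 0, 1],
  [0, 0, 0, 0, 0.01, 0, 1],
  [0, 0, 0, 0, 0, 0, 1],
  [0, 0, 0, 0, 0, -0.02, 1],
  [0, 0, 0, 0, 0, -0.03, 1],
  [0, 0, 0, 0, 0, -0.02, 1],
  [0, 0, 0, 0, 0, 0, 1],
])

```text
time: 14.52
tool_pos: [0.4835, -0.0114, 0.1557]
tool_rot: [0.052, 0.999, -0.0, 0.002]
ft_force: [0.3, 0.8, 0.3]
gripper_width: 0.0001
```

```bash
python3 look.py 21;python3 - <<'E'
from h import *
im=r.capture("top")[160:250,220:360,::-1]; cv2.imwrite("pics/top21.png",cv2.resize(im,None,fx=5,fy=5,interpolation=cv2.INTER_CUBIC))
for c in("side","top"):
    if c=="side": r.capture(c)
    for q in("lever_paddle","start_button_top"):print(c,q,[(np.round(d["position"],1),round(d["confidence"],2)) for d in r.place_of(q,c)[:1]])
E
```

```text
tmpl shift px 29 74 score 0.99 lever moved mm 58.3
[ 0.4826 -0.0112  0.1545] [ 0.2  0.8 -1.1] 14.575
side lever_paddle [(array([376.5, 313.7]), 0.65)]
side start_button_top [(array([307.5, 199.8]), 0.61)]
top lever_paddle []
top start_button_top [(array([323.9, 213.6]), 0.44)]
```

View pics/side21.png

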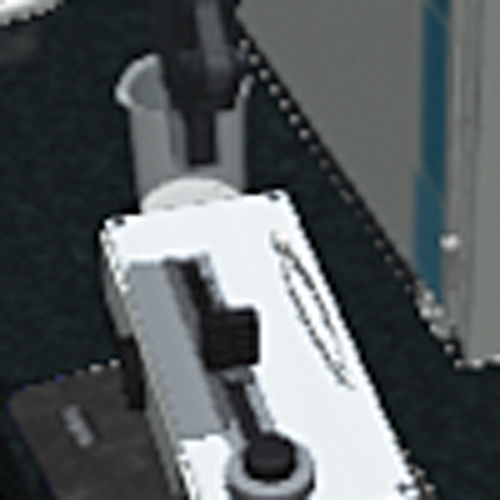

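View pics/top21.png

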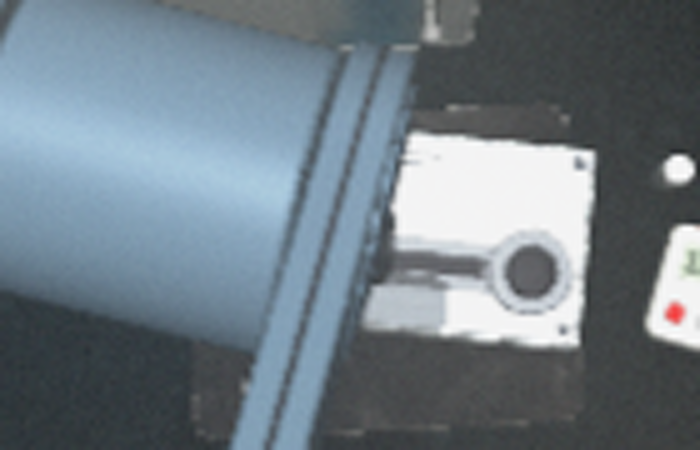

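>>> jog_arm([
  [0, 0, 0, 0, -0.032, 0, 1],
  [0, 0, 0, 0, -0.032, 0, 1],
  [0, 0, 0, 0, -0.032, 0, 1],
  [0, 0, 0, 0, -0.031, 0, 1],
  [0, 0, 0, 0, 0, 0.02, 1],
  [0, 0, 0, 0, 0, 0.02, 1],
  [0, 0, 0, 0, 0, 0.012, 1],
  [0, 0, 0, 0, 0, 0, 1],
  [0, 0, 0, 0, 0, 0, 1],
])

```text
time: 16.0
tool_pos: [0.4697, -0.1376, 0.1028]
tool_rot: [0.052, 0.999, -0.0, 0.0]
ft_force: [-0.1, 0.0, 0.2]
gripper_width: -0.0001
```

```bash
python3 look.py 22
```

```text
tmpl shift px 60 134 score 0.87 lever moved mm 102.6
[ 0.4698 -0.1376  0.103 ] [1.  0.5 0. ] 16.05
```

View pics/side22.png

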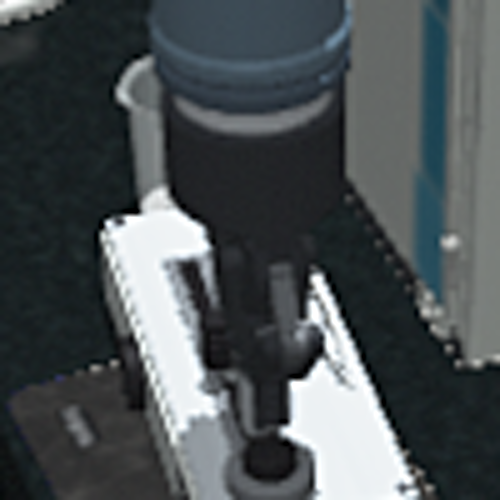

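>>> jog_arm([
  [0, 0, 0, 0, 0, 0.003, 1],
  [0, 0, 0, 0, 0, 0.003, 1],
  [0, 0, 0, 0, 0, 0.003, 1],
  [0, 0, 0, 0, 0, 0.002, 1],
  [0, 0, 0, 0, 0, 0.002, 1],
  [0, 0, 0, 0, 0, 0, 1],
])

```text
time: 16.8
tool_pos: [0.4691, -0.1374, 0.0891]
tool_rot: [0.052, 0.999, 0.0, -0.0]
ft_force: [0.2, -0.5, 0.1]
gripper_width: 0.0001
```

>>> jog_arm([
  [0, 0, 0, 0, 0, 0.0015, 1],
  [0, 0, 0, 0, 0, 0.0015, 1],
  [0, 0, 0, 0, 0, 0, 1],
])

```text
time: 17.18
tool_pos: [0.4694, -0.1376, 0.0864]
tool_rot: [0.052, 0.999, -0.0, 0.0]
ft_force: [0.5, 0.5, 1.6]
gripper_width: 0.0003
```

>>> jog_arm([
  [0, 0, 0, 0, 0, 0.0015, 1],
  [0, 0, 0, 0, 0, 0.0015, 1],
  [0, 0, 0, 0, 0, 0, 1],
])

```text
time: 17.55
tool_pos: [0.4693, -0.1375, 0.0834]
tool_rot: [0.052, 0.999, -0.0, 0.0]
ft_force: [-0.1, 0.1, 4.0]
gripper_width: -0.0002
```

>>> jog_arm([
  [0, 0, 0, 0, 0, 0.001, 1],
  [0, 0, 0, 0, 0, 0.001, 1],
  [0, 0, 0, 0, 0, 0, 1],
])

```text
time: 17.92
tool_pos: [0.4694, -0.1375, 0.082]
tool_rot: [0.052, 0.999, -0.0, 0.0]
ft_force: [-1.3, 0.1, 10.5]
gripper_width: -0.0001
```

>>> jog_arm([
  [0, 0, 0, 0, 0, 0.001, 1],
  [0, 0, 0, 0, 0, 0, 1],
])

```text
time: 18.18
tool_pos: [0.4694, -0.1376, 0.0818]
tool_rot: [0.052, 0.999, -0.0, 0.0]
ft_force: [-4.1, 1.3, 18.1]
gripper_width: -0.0001
```

>>> jog_arm([
  [0, 0, 0, 0, 0, -0.005, 1],
  [0, 0, 0, 0, 0, -0.015, 1],
  [0, 0, 0, 0, 0, -0.03, 1],
  [0, 0, 0, 0, 0, -0.04, 1],
  [0, 0, 0, 0, 0, -0.03, 1],
  [0, 0, 0, 0.04, 0, -0.01, 1],
  [0, 0, 0, 0.04, 0, 0, 1],
  [0, 0, 0, 0.03, 0, 0, 1],
  [0, 0, 0, 0, 0, 0, 1],
  [0, 0, 0, 0, 0, 0, 1],
])

```text
time: 19.42
tool_pos: [0.3605, -0.1264, 0.2108]
tool_rot: [0.052, 0.999, -0.0, 0.001]
ft_force: [0.0, -0.3, -0.2]
gripper_width: -0.0001
```

```bash
python3 look.py 23;python3 - <<'E'
from h import *
im=r.capture("top")[140:270,190:400,::-1]; cv2.imwrite("pics/top23.png",cv2.resize(im,None,fx=3.7,fy=3.7,interpolation=cv2.INTER_CUBIC))
E
```

```text
tmpl shift px 29 74 score 0.98 lever moved mm 58.3
[ 0.3607 -0.1264  0.2107] [ 0.1 -0.7  0.2] 19.475
```

View pics/side23.png

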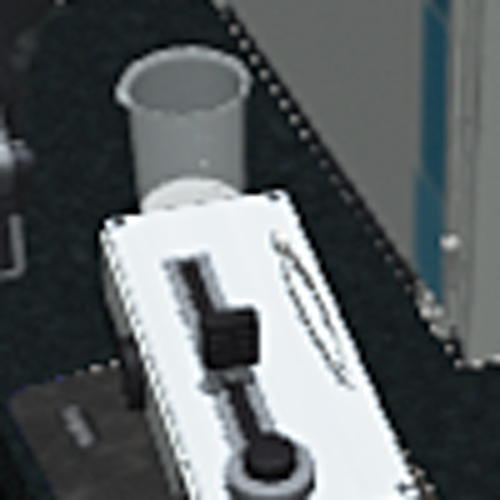

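View pics/top23.png

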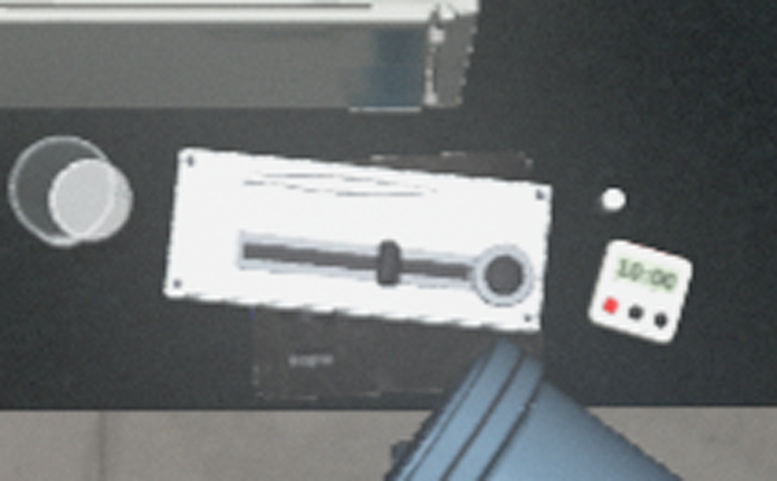

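```bash
python3 -c "
from rig import r
print(r.sign_off())"
```

```text
the job is handed in; nothing more can be done
None
```

The lever is in the third detent, the start button has been pressed fully down, and I've handed the job in at about 19.5 s of the 61 s allowed. No verdict was reported.

- **Lever:** I pushed it with the closed fingertips in steps of about 1 mm. Three clicks showed in the force and in the pictures, at TCP y of about -0.004, -0.020 and -0.036 m. That matches the 16 mm spacing of the ridges. The push never read above 6.5 N.
- **Letting go:** I backed the finger off after the third click, and the lever stayed where it was. By picture it moved 58 mm in all, which puts its start at about 18 mm, within the given 0 to 20 mm.
- **Button:** It went down about 6 mm on its spring and then met a hard stop, where the force rose to 18 N. I raised the hand straight up and moved it clear of the changer.

**Last checks:**
- The lever was in the same place after the press.
- The button looked back up.
- The tweezers, beaker, vial and timer looked undisturbed. The amber bottle was outside the last pictures; the hand never went near it.
- The force readings were only noise.

**Checks that disagreed:**
- The network once reported the lever at the wrong place in the side picture and found no lever in the top picture while the arm hid it.
- My lever tracking in the pictures locked onto the gripper once, while the hand was over the button.

I used neither of these readings.

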